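Close up the bottle rack and lock its sliding stop

ROBOT

A 6-joint arm with a two-finger parallel gripper is mounted at the origin on the work surface. World frame = base frame: x ahead of the robot, y to its left, z up, the work surface at z = 0. Lengths are in m, angles in rad, forces in N, time in s.
With the tool pointing down it reaches from about 0.375 to 0.975 m from the base axis. Payload 3.8 kg.
Tool frame: the origin (TCP) lies between the finger pads, 19 mm behind the fingertips; this is the grasp point; z points along the fingers, y is the line along which they close (so a half turn about z gives the same grasp; the last joint's range is limited). The gripper opens to 88 mm and grips with 3 to 60 N. Pads are 18 mm wide; open, the fingers measure 123 mm over their backs; the gripper's body (75 mm by 187 mm) begins 45 mm behind the grasp point.
Start: joints at [-1.239, 0.264, 1.604, -0, 1.274, -0.037], TCP at [0.243, -0.63, 0.257] pointing down, gripper open.
Joint ranges: [-2.63, 2.63], [-0.94, 2.18], [0.31, 2.57], [-1.31, 4.45], [0, 2.66], [-2.55, 2.55]. Speed limits (rad/s): [2.57, 2.57, 3.14, 3.14, 3.14, 3.14].

INTERFACE

Orientations are given as [roll, pitch, yaw] about the fixed x, y, z axes, in that order (R = Rz(yaw) Ry(pitch) Rx(roll)).
In Python, from plant import manip, read_camera, job gives the robot as it stands. The module is installed in compiled form; this text tells all that it offers.
- The arm moves only by the shell command python3 -m inch 'ROWS' [OPENING]. ROWS is JSON, a list that holds one entry, the list of rows, each a list of 4 numbers: the shift along the tool's x, y, z in cm, then the turn about the tool's z in rad. A call has 1 to 20 rows; each row shifts and turns the commanded pose from where the row before left it, along the tool's axes as they then stand; what a row does not reach is not made up. A row lasts 1/12 s, in which the tool goes at most 41.7 mm and 7.16 degrees, less where a joint would pass 70% of its speed; a pose out of reach is approached as far as the arm can. A call with a gripper value outside its range is refused whole. OPENING is the opening, from 0 (shut) to 1 (fully open), set as the call begins (- or left out, the last holds). The fingers move at their own pace and stop on an object; the grip force is fixed at half the most. Time passes only in rows, so rows that do not move let the fingers close. It gives the time, the measured TCP pose, the force, the opening and the grip force at its end, in the units of the state.
- manip.sense(): the state, without advancing time (a new reading comes with each control period).
- read_camera(name): name is "scene" or "top" or "wrist"; returns a dict with "frame" (480x640x3 uint8, red, green, blue), "range_z" (480x640 float32, m along the optical axis (not along the pixel's ray), 0 where there is no reading), "fovy" (degrees; the focal length in pixels is half the picture's height over the tangent of half this angle, whatever the lens; pixels are square), "cx", "cy" (the principal point, pixels), "dist_coeffs" ([k1, k2, p1, p2, k3] as OpenCV has them; the pictures are not rectified), "world_from_camera" (4x4, takes a point from camera to world coordinates); the wrist camera has in their place "hand_eye" (4x4, takes a point from camera to tool coordinates, whose origin is the TCP and whose axes are the flange's). Camera axes: x right, y down, z forward; pixel columns grow to the right and rows downward; lengths in m; the calibration is good to about 2 mm. A picture is of the moment at which its call begins: read the wrist's pose just before it.
- job.close_job(): hands the job in; it is judged then, once.
The state is a dict: "time": time; "joint_pos": joint angles; "qvel": joint speeds; "tau": joint torques, N m; "eef_pos": TCP position; "eef_rot": TCP orientation; "wrist_force": force on the tool from outside, world axes, zero at the start; "ft_torque": the same for the moment, N m; "width": finger opening in m; "grasp_force": force on a finger pad.
Only numpy, scipy, OpenCV 4.12 (cv2) and the standard library are available. Lean on these libraries where they do the work, as an engineer would, in place of code of your own. Each camera call takes 0.05 s, during which the arm holds its last target. There are 200 camera calls.

TASK

The three amber bottles in the wooden rack stand loose: loosen the clamp knob on the rack's sliding stop, slide the stop along so that the bottles close up against the end plate and its sprung pad is pressed in about half-way, and tighten the knob firmly again so that it stays so. Be gentle with the bottles: keep them upright and never push the pad all the way in. Leave the other things on the board where they are.

Things in the scene. Friction and masses are not known exactly. Their poses are not given: they have to be found in the camera images.
- rack: Bottle rack, fixed on the oak board (board top z = 0.02): dark wood base, x -130 to 70, y -170 to 190, 12 mm thick. Origin: its underside, under the bottle bay's centre line; y runs along the bay towards the end plate. The bay is x = -27 to 27 between 4 mm guides, 30 mm high. A steel rail, 24 mm wide, top at z = 30 mm, runs along y at x = -85 mm.
- stop (a joint): How far (m) the stop has slid along the rail towards the end plate (+y of the rack), 0 to 0.125. Free, it slides with about 1 N of friction, and the pad's spring can push it back; clamped, it holds about 20 N. The bottles are just closed up, pad fully out, at about 0.093; the pad is then half-way in at about 0.101.
- stop_block (a point): Top centre of the sliding stop's aluminium block on the rail: 44 mm (x) by 60 mm (y), top 55 mm above the rack's underside, at rack x = -85 mm, y = -121 mm + joint stop. Axes as the rack's. An 8 mm thick jaw arm reaches from its +y end across the bay, top 64 mm above the underside.
- clamp_knob (a joint): Turn (rad) of the clamp knob on top of the stop, 0 (quite loose) to 1.5 (end of thread); grows clockwise seen from above, which tightens. The clamp bites from about 0.7; loose below 0.45, firmly tight above 1.15. Turning takes about 0.1 N m; it stays where it is left. Starts tight, at 1.25 to 1.45.
- knob_grip (a point): On the knob's upright axis (above the block's centre), at TCP height to grip, 92 mm above the rack's underside. The knob is a black bar 46 long, 12 thick, 28 mm high (its top 10 mm above this point) on a thin stem. Turns with the knob: x along the bar, y across the 12 mm (to pinch), z up. At joint 0 the bar lies across the rail, along rack x; tight, nearly along the rail.
- pad (a joint): How far (m) the sprung pad is pressed back towards the jaw arm, 0 (out) to 0.016 (fully in). Spring 400 N/m: 3.2 N at half-way (0.008), 6.4 N fully in. Two thin rods stick out farther behind the jaw arm as it goes in.
- pad_face (a point): Centre of the front of the pad, a rubber plate 46 wide, 30 high, 8 mm thick on two rods ahead of the jaw arm, 49 mm above the rack's underside. Faces the bottles (+y of the rack). Pad out, it is 63 mm ahead (+y) of the knob's axis and 85 mm across (+x) from it.
- end_face (a point): On the face of the rack's aluminium end plate, 78 mm wide, 12 mm thick, rising to 78 mm, at pad height (rack x = 0, y = 170, z = 49 mm). The three bottles' diameters add up to 135 mm: with the row closed up the pad face is 135 mm from here.
- bottle_small: Amber pill bottle with white cap, 40 mm across, 72 mm high, standing loose in the bay between the rack's low side guides; one of three, in any order along the row, with gaps between them at the start. Weight about 40 g. Origin: centre of its underside; z up its axis.
- bottle_medium: Amber pill bottle with white cap, 45 mm across, 76 mm high, standing loose in the bay between the rack's low side guides; one of three, in any order along the row, with gaps between them at the start. Weight about 40 g. Origin: centre of its underside; z up its axis.
- bottle_large: Amber pill bottle with white cap, 50 mm across, 78 mm high, standing loose in the bay between the rack's low side guides; one of three, in any order along the row, with gaps between them at the start. Weight about 40 g. Origin: centre of its underside; z up its axis.
- steel_cup: Steel cup, 72 mm across the rim, 85 mm high, standing close behind the rack. Origin: centre of its underside. Leave alone.
- salve_jar: Low ceramic jar with a metal lid, 58 mm across, 40 mm high, in front of the rack. Origin: centre of its underside. Leave alone.
- mortar: White ceramic mortar, 128 mm across, 80 mm high, its pestle resting in it (to 128 mm high). Origin: centre of its underside. Leave alone.
- pills_0: White pill bottle 52 mm across, 95 mm high, standing on the clear lazy susan (250 mm across, its top 40 mm above the work surface). Origin: centre of its underside. Leave alone.
- pills_1: White pill bottle 44 mm across, 80 mm high, standing on the clear lazy susan (250 mm across, its top 40 mm above the work surface). Origin: centre of its underside. Leave alone.
- pills_2: White pill bottle 60 mm across, 85 mm high, standing on the clear lazy susan (250 mm across, its top 40 mm above the work surface). Origin: centre of its underside. Leave alone.
- pills_3: White pill bottle 40 mm across, 70 mm high, standing on the clear lazy susan (250 mm across, its top 40 mm above the work surface). Origin: centre of its underside. Leave alone.
Not all that is in view belongs to the job. What is shaped like the bottle_large but red is not meant.

How it is judged:
On the way, in this order (a step that is already met when the one before it is completed fails the run):
1. the clamp knob is loosened (value of joint clamp_knob below 0.45 rad), for 0.2 s.
2. the bottles are closed up against the end plate with the pad pressed in about half-way (value of joint pad between 0.004 and 0.012 m and y of pad_face in the frame of rack between 0.029 and 0.04 m), for 0.2 s.
3. the clamp knob is tightened again with the pad still about half-way in (all of step 2 and value of joint clamp_knob above 1.15 rad), for 0.2 s.
At the end, for the whole second after the job is handed in: The clamp knob is tight (above 1.15 rad), the stop at rest with its pad pressed in 4 to 12 mm of its 16 mm, the pad face 130 to 141 mm from the end plate (the row of bottles closed up, at most 5 mm of slack), and the three bottles upright (within 0.12 rad) and still (all of step 3 and angle between each of bottle_small, bottle_medium, bottle_large's own z axis and vertical below 0.12 rad and velocity of joint stop between -0.003 and 0.003 m/s and linear speed of each of bottle_small, bottle_medium, bottle_large below 0.02 m/s); the robot touches nothing.
It fails at once if the pad is pushed all the way in (beyond 15 mm) (value of joint pad above 0.015 m).
It fails at once if a rack bottle is squeezed or struck with more than 12 N (contact force between any of bottle_small, bottle_medium, bottle_large and anything else above 12 N).
It fails at once if a rack bottle tips over (more than 0.35 rad) (angle between any of bottle_small, bottle_medium, bottle_large's own z axis and vertical above 0.35 rad).
It fails at once if another thing on the board is moved by more than 15 mm (distance of any of steel_cup, salve_jar, mortar, pills_0, pills_1, pills_2, pills_3 from where it was at the start of the episode above 0.015 m).
It also fails if it takes over 51 s, if anything falls off the work surface, if the arm or the gripper's body presses on something with over 40 N, if the wrist force passes 120 N, or if a joint passes its speed limit or range.

## Working session

There is one attempt and no reset: what is moved stays moved. The work goes in short steps, Python scripts to look and compute and a shell command to move; the robot and the scene stay as the last step left them, time stands still between calls to the robot, and variables do not carry over. Pictures are saved under pics/ and viewed, at most 10 in all, crops included, and the job is handed in when it is done.

```bash
mkdir -p pics
cat > h.py <<'E'
import numpy as np, cv2, pickle
from plant import manip, read_camera, job
from scipy.spatial.transform import Rotation as R
def K(c):
    f=240/np.tan(np.radians(c["fovy"])/2); return np.array([[f,0,c["cx"]],[0,f,c["cy"]],[0,0,1]])
def pose(c,s=None):
    if "world_from_camera" in c: return np.array(c["world_from_camera"])
    T=np.eye(4); T[:3,:3]=R.from_euler('xyz',s["eef_rot"]).as_matrix(); T[:3,3]=s["eef_pos"]
    return T@np.array(c["hand_eye"])
def rays(c,T,uv):
    p=cv2.undistortPoints(np.array(uv,float).reshape(-1,1,2),K(c),np.array(c["dist_coeffs"],float)).reshape(-1,2)
    d=np.c_[p,np.ones(len(p))]@T[:3,:3].T
    return T[:3,3],d
def onplane(c,T,uv,z):
    o,d=rays(c,T,uv); return o+d*((z-o[2])/d[:,2])[:,None]
def bydepth(c,T,uv):
    o,d=rays(c,T,uv); uvi=np.round(np.array(uv)).astype(int).reshape(-1,2)
    return o+d*c["range_z"][uvi[:,1],uvi[:,0]][:,None]
def snap(n):
    s=manip.sense(); c=read_camera(n); return c,pose(c,s),s
E
python3 - <<'E'
from h import *
for n in ("scene","top"):
    c,T,s=snap(n); pickle.dump((c,T,s),open(n+".pkl","wb")); cv2.imwrite(f"pics/{n}0.png",c["frame"][...,::-1])
    print(n,T.round(3).tolist(),c["fovy"],c["dist_coeffs"])
print({k:np.round(v,3) for k,v in s.items()})
E
```

```text
scene [[-0.436, 0.594, -0.676, 1.433], [0.9, 0.286, -0.329, 0.516], [-0.002, -0.752, -0.659, 1.04], [0.0, 0.0, 0.0, 1.0]] 43.079076380325134 [-0.08686305  0.          0.          0.          0.        ]
top [[0.001, -0.99, 0.143, 0.249], [-1.0, -0.004, -0.018, 0.083], [0.018, -0.143, -0.99, 1.739], [0.0, 0.0, 0.0, 1.0]] 44.48848209092708 [-0.14227742  0.          0.          0.          0.        ]
{'time': np.float64(0.05), 'joint_pos': array([-1.239,  0.265,  1.605, -0.   ,  1.274, -0.037]), 'qvel': array([ 0.001, -0.001, -0.001, -0.   , -0.001,  0.001]), 'tau': array([ 0.0000e+00, -5.0395e+01, -3.5833e+01,  7.3000e-02,  2.4000e-02,
       -0.0000e+00]), 'eef_pos': array([ 0.243, -0.629,  0.256]), 'eef_rot': array([-3.139, -0.   ,  0.369]), 'wrist_force': array([ 0.066,  0.298, -0.535]), 'ft_torque': array([ 0.003,  0.011, -0.059]), 'grasp_force': np.float64(0.0), 'width': np.float64(0.088)}
```

View pics/top0.png

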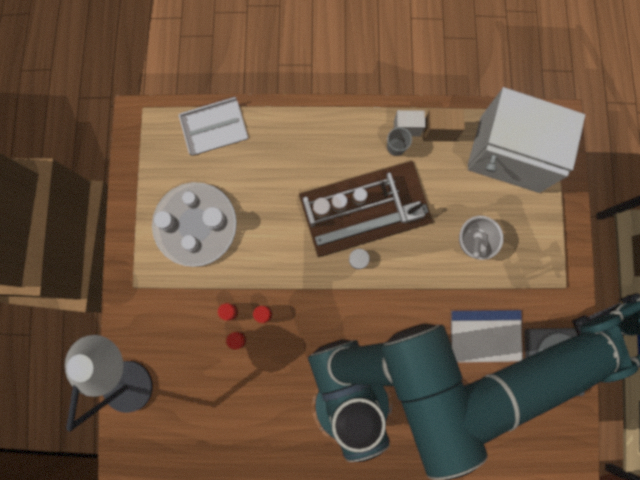

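View pics/scene0.png

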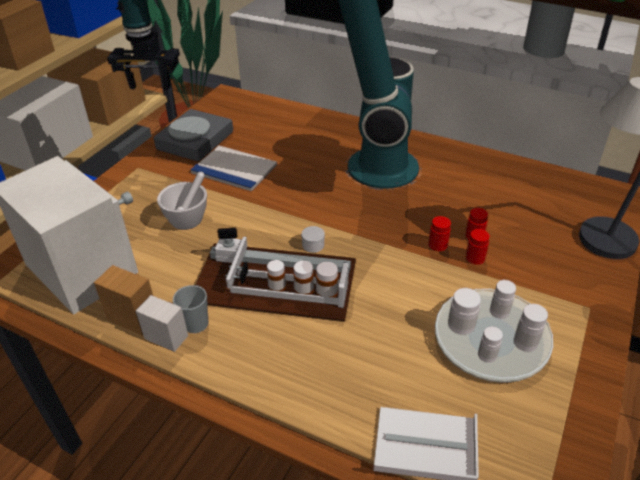

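The top view shows the rack's dark base with corners near (300,192), (413,163), (432,222) and (318,255). The end plate is on the left, the stop and knob on the right near (413,210), and three amber bottles stand at (322,206), (340,201) and (360,196). In the scene view the knob is at (228,233). The red bottles at (228,312), (262,314) and (235,340) in the top view are the decoys: the ones meant are amber and stand in the rack.

Run:
```python
from h import *
c,T,s=pickle.load(open("top.pkl","rb"))
f=c["frame"]; a=cv2.resize(f[150:265,285:445],None,fx=5,fy=5,interpolation=cv2.INTER_CUBIC)[:590]
c2,T2,_=pickle.load(open("scene.pkl","rb"))
cv2.imwrite("pics/topcrop.png",a[...,::-1])
b=cv2.resize(c2["frame"][215:325,190:365],None,fx=4.5,fy=4.5,interpolation=cv2.INTER_CUBIC)
cv2.imwrite("pics/scenecrop.png",b[...,::-1])
# rack by depth height on base top
for n,(c,T) in dict(top=(c,T),scene=(c2,T2)).items():
    m=(c["frame"].max(2)<100)&(c["frame"][...,0]>c["frame"][...,2]+10)
    v,u=np.mgrid[:480,:640]; uv=np.c_[u.ravel(),v.ravel()]
    P=bydepth(c,T,uv).reshape(480,640,3)
    roi=(P[...,0]>.3)&(P[...,0]<.75)&(P[...,1]>-.35)&(P[...,1]<.25)
    m=m&roi&(P[...,2]<.045)
    cn=max(cv2.findContours(cv2.morphologyEx(m.astype(np.uint8),cv2.MORPH_CLOSE,np.ones((3,3))),0,1)[0],key=cv2.contourArea)
    W=onplane(c,T,cv2.convexHull(cn).reshape(-1,2),.032)[:,:2]
    r=cv2.minAreaRect((W*1000).astype(np.float32)); print(n,"base rect",r,cv2.boxPoints(r).round(1).tolist(),"z",np.median(P[m][:,2]))
    k=(c["frame"].max(2)<60)&roi&(P[...,2]>.095)&(P[...,2]<.15)
    print(n,"knob px",k.sum(),np.argwhere(k).mean(0),P[k].mean(0).round(4),P[k].min(0),P[k].max(0))
```

```text
top base rect ((583.6716918945312, -51.01945495605469), (199.59033203125, 377.2265319824219), 17.068193435668945) [[432.8999938964844, 100.0], [543.5999755859375, -260.6000061035156], [734.4000244140625, -202.0], [623.7000122070312, 158.60000610351562]] z 0.03249229042227186
top knob px 41 [208.46341463 414.53658537] [ 0.563  -0.173   0.1214] [ 0.55181163 -0.19294285  0.10173582] [ 0.57575089 -0.15681041  0.12974313]
scene base rect ((1013.0484008789062, 153.1621856689453), (72.73690032958984, 251.8701171875), 0.4675404131412506) [[975.7000122070312, 278.79998779296875], [977.7000122070312, 26.899999618530273], [1050.4000244140625, 27.5], [1048.4000244140625, 279.3999938964844]] z 0.028006334041402958
scene knob px 178 [233.1011236  227.07865169] [ 0.5653 -0.1714  0.1122] [ 0.55023841 -0.19162247  0.09720378] [ 0.5802604  -0.15202824  0.12478294]
```

View pics/topcrop.png

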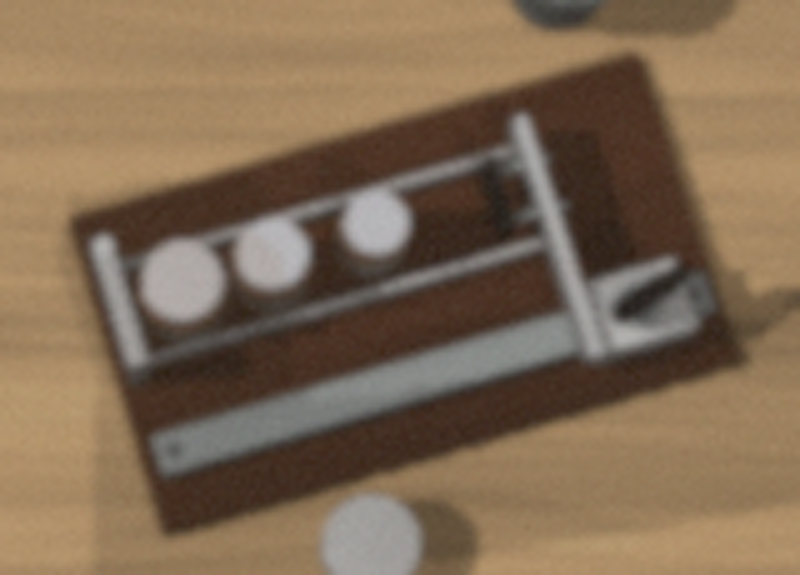

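View pics/scenecrop.png

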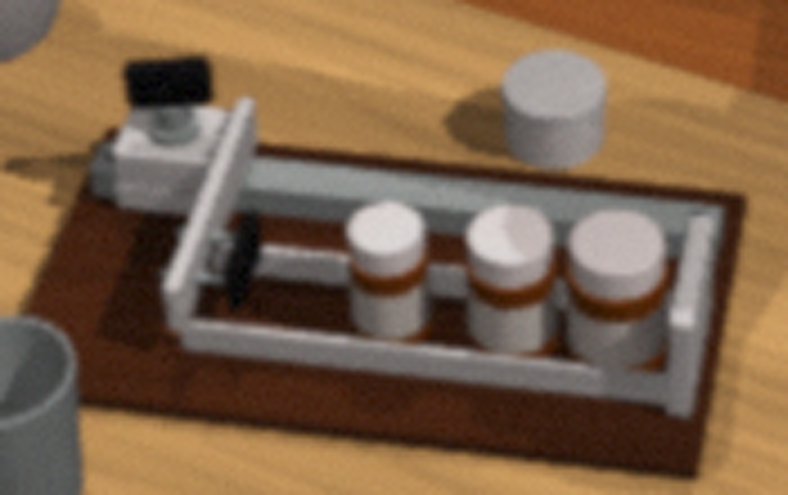

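The crops show the block and knob at top crop (655,290), i.e. full-frame (416,208). The knob bar is turned about 0.2 rad off the rail. The bottles stand, from the end plate, as large, medium and small. All three are amber with white caps, so these are the ones meant. Next I fit the rack frame from its corners and work out the move above the knob.

Run:
```python
from h import *
c,T,s=pickle.load(open("top.pkl","rb")); c2,T2,_=pickle.load(open("scene.pkl","rb"))
loc=np.array([[70,190],[70,-170],[-130,-170],[-130,190]])/1000.
ks=[]
for n,c_,T_,px in (("top",c,T,np.array([[75,215],[637,55],[742,360],[168,530]])/5+[285,150]),
               ("scene",c2,T2,np.array([[697,474],[25,402],[108,135],[745,195]])/4.5+[190,215])):
    W=onplane(c_,T_,px-.4,.032)[:,:2]
    print(n,"sides",np.linalg.norm(W-np.roll(W,-1,0),axis=1).round(3))
    A=W-W.mean(0);B=loc-loc.mean(0)
    yaw=np.arctan2((B[:,0]*A[:,1]-B[:,1]*A[:,0]).sum(),(A*B).sum())
    Rm=np.array([[np.cos(yaw),-np.sin(yaw)],[np.sin(yaw),np.cos(yaw)]]); o=W.mean(0)-Rm@loc.mean(0)
    print(n,"yaw",yaw,"orig",o,"res",(W-(loc@Rm.T+o)).round(4).tolist())
    k=np.array([[655,290]])/5+[285,150]-.4 if n=="top" else np.array([[168,64]])/4.5+[190,215]-.4
    kw=onplane(c_,T_,k,.122)[0,:2]; print(" knob top world",kw,"in rack",Rm.T@(kw-o))
    ks.append(rays(c_,T_,k))
(o1,d1),(o2,d2)=ks; d1,d2=d1[0],d2[0]
t=np.linalg.lstsq(np.c_[d1,-d2],o2-o1,rcond=None)[0]; print("triang",o1+t[0]*d1,o2+t[1]*d2)
```

```text
top sides [0.352 0.196 0.355 0.196]
top yaw 0.2930322889084163 orig [ 0.6150558  -0.04365328] res [[-0.0005, -0.0036], [-0.0037, 0.0035], [0.0013, 0.0022], [0.0029, -0.0021]]
 knob top world [ 0.56540209 -0.17599046] in rack [-0.08576356 -0.11235316]
scene sides [0.339 0.201 0.355 0.201]
scene yaw 0.31946998182433867 orig [ 0.61397263 -0.03427071] res [[0.0043, -0.0071], [-0.0049, 0.0121], [-0.0017, -0.0007], [0.0023, -0.0043]]
 knob top world [ 0.56161911 -0.17292036] in rack [-0.09324932 -0.11519194]
triang [ 0.56492736 -0.17560227  0.12442249] [ 0.56298623 -0.1718391   0.12343907]
```

```bash
python3 -m inch '[[[2.575,-1.714,0,0],[2.575,-1.714,0,0],[2.575,-1.714,0,0],[2.575,-1.714,0,0],[2.575,-1.714,0,0],[2.575,-1.714,0,0],[2.575,-1.714,0,0],[2.575,-1.714,0,0],[2.575,-1.714,0,0],[2.575,-1.714,0,0],[2.575,-1.714,0,0],[2.575,-1.714,0,0],[2.575,-1.714,0,0],[2.575,-1.714,0,0],[2.575,-1.714,0,0],[2.575,-1.714,0,0],[2.575,-1.714,0,0],[2.575,-1.714,0,0]]]'
python3 -m inch '[[[0,0,0,-0.12],[0,0,0,-0.12],[0,0,0,-0.12],[0,0,0,-0.12],[0,0,0,-0.12],[0,0,0,-0.12],[0,0,0,-0.12],[0,0,0,-0.12],[0,0,0,-0.12],[0,0,0,-0.12],[0,0,0,-0.12],[0,0,0,-0.12],[0,0,0,-0.12],[0,0,0,-0.12],[0,0,0,-0.04],[0,0,0,0],[0,0,0,0],[0,0,0,0]]]'
python3 - <<'E'
from h import *
c,T,s=snap("wrist"); pickle.dump((c,T,s),open("w1.pkl","wb")); cv2.imwrite("pics/w1.png",c["frame"][...,::-1])
print(s["time"],s["eef_pos"],s["eef_rot"],s["joint_pos"].round(2) if hasattr(s["joint_pos"],"round") else s["joint_pos"],np.array(c["hand_eye"]).round(3).tolist())
E
```

```text
time: 1.6
eef_pos: [0.5648, -0.1732, 0.2569]
eef_rot: [-3.141, 0.001, 0.369]
wrist_force: [0.3, 0.2, 0.7]
width: 0.0883
grasp_force: 0.0
time: 3.1
eef_pos: [0.5643, -0.1747, 0.2571]
eef_rot: [-3.141, -0.0, 2.088]
wrist_force: [0.0, -0.3, -0.6]
width: 0.088
grasp_force: 0.0
3.1 [ 0.56428826 -0.17466705  0.25711214] [-3.14129642e+00 -4.18344754e-04  2.08755789e+00] [-0.34  0.11  1.79  0.    1.25 -0.86] [[-0.001, -0.963, -0.268, 0.07], [1.0, -0.001, -0.001, 0.001], [0.0, -0.268, 0.963, -0.127], [0.0, 0.0, 0.0, 1.0]]
```

View pics/w1.png

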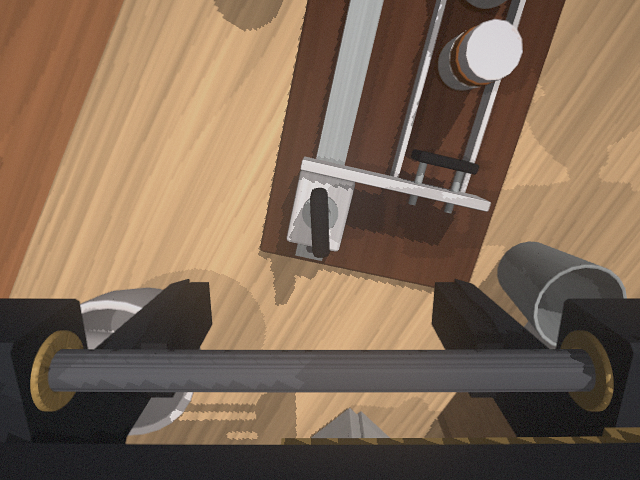

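The wrist view shows the black knob bar at (319,221), nearly along image columns, so the tool is aligned. The fingers straddle it. The jaw arm runs from (303,163) to (490,205), with the pad at (445,161). Now I measure the knob's top face and the rail's direction.

Run:
```python
from h import *
c,T,s=pickle.load(open("w1.pkl","rb")); g=c["frame"].max(2)
v,u=np.mgrid[:480,:640]; P=bydepth(c,T,np.c_[u.ravel(),v.ravel()]).reshape(480,640,3)
roi=(v>170)&(v<270)&(u>285)&(u<350)
m=roi&(P[...,2]>.115)&(P[...,2]<.135)
print("knob top z",np.median(P[m][:,2]),m.sum())
uv=np.argwhere(m)[:,::-1]; W=onplane(c,T,uv,.122)[:,:2]
r=cv2.minAreaRect((W*1000).astype(np.float32)); print("knob rect",r)
b=roi&(P[...,2]>.07)&(P[...,2]<.081); print("block z",np.median(P[b][:,2]))
# rail: height .05, v<160
m=(v<158)&(u>300)&(u<400)&(abs(P[...,2]-.05)<.005)
L=P[m][:,:2]; r=cv2.minAreaRect((L*1000).astype(np.float32)); w,V=np.linalg.eigh(np.cov(L.T)); d=V[:,1]*np.sign(V[1,1])
print("rail rect",r,"yaw",np.arctan2(-d[0],d[1]),"z",np.median(P[m][:,2]),"mean",L.mean(0))
# jaw arm top plane .084
m=(v>150)&(v<215)&(u>300)&(u<495)&(abs(P[...,2]-.084)<.004); 
r=cv2.minAreaRect((onplane(c,T,np.argwhere(m)[:,::-1],.084)[:,:2]*1000).astype(np.float32)); print("jaw",r)
```

```text
knob top z 0.1214478378959474 1122
knob rect ((561.80908203125, -172.10704040527344), (11.804330825805664, 45.80841827392578), 31.64772605895996)
block z 0.07508185799398198
rail rect ((541.0436401367188, -72.2763442993164), (68.63983917236328, 116.17512512207031), 29.484373092651367) yaw 0.288682240815203 z 0.05017847709279416 mean [ 0.53251202 -0.07432343]
jaw ((600.2796020507812, -123.96656036376953), (142.5677490234375, 46.02278137207031), 30.71363067626953)
```

```bash
python3 -m inch '[[[0.35,-0.1,0,-0.035],[0,0,1.5,0],[0,0,1.5,0],[0,0,1.5,0],[0,0,1.5,0],[0,0,1.5,0],[0,0,1.5,0],[0,0,1.5,0],[0,0,1.5,0],[0,0,1.0,0],[0,0,0.8,0],[0,0,0.7,0],[0,0,0,0],[0,0,0,0]]]' 0.5
python3 -m inch '[[[0,0,0,0],[0,0,0,0],[0,0,0,0],[0,0,0,0],[0,0,0,0],[0,0,0,0]]]' 0.0
```

```text
time: 4.32
eef_pos: [0.5619, -0.1722, 0.1124]
eef_rot: [-3.142, -0.0, 2.124]
wrist_force: [1.4, 0.2, -0.3]
width: 0.0441
grasp_force: 0.0
time: 4.82
eef_pos: [0.5615, -0.1726, 0.1128]
eef_rot: [-3.141, 0.0, 2.124]
wrist_force: [-2.9, -2.0, 3.0]
width: 0.012
grasp_force: 30.0
```

```bash
python3 -m inch '[[[0,0,0,-0.1],[0,0,0,-0.1],[0,0,0,-0.1],[0,0,0,-0.1],[0,0,0,-0.1],[0,0,0,-0.1],[0,0,0,-0.1],[0,0,0,-0.1],[0,0,0,-0.1],[0,0,0,-0.1],[0,0,0,-0.1],[0,0,0,-0.05],[0,0,0,0],[0,0,0,0],[0,0,0,0],[0,0,0,0]]]'
python3 - <<'E'
from h import *
s=manip.sense(); print(s["eef_pos"],s["eef_rot"],s["wrist_force"],s["ft_torque"],s["joint_pos"])
p=s["eef_pos"][:2]; q=s["eef_rot"][2]
for st in (.093,.101):
    for yaw in (.289,.293):
        # rack origin from top
        o=np.array([.6151,-.0437]); Rm=np.array([[np.cos(yaw),-np.sin(yaw)],[np.sin(yaw),np.cos(yaw)]])
        print(st,yaw,"cur in rack",Rm.T@(p-o),"target",o+Rm@[-.085,-.121+st])
E
```

```text
time: 6.15
eef_pos: [0.5603, -0.173, 0.1128]
eef_rot: [-3.141, -0.003, -3.009]
wrist_force: [-6.2, -2.1, 5.5]
width: 0.0117
grasp_force: 30.0
[ 0.56029154 -0.17296289  0.11278624] [-3.14100636 -0.00335835 -3.00885649] [-6.20202601 -2.11223828  5.45219938] [-0.36336773  0.86749583  0.0458893 ] [-0.3407703   0.23032133  1.92993511 -0.00246559  0.98405911 -2.04293591]
0.093 0.289 cur in rack [-0.08937464 -0.1082822 ] target [ 0.54160483 -0.0947633 ]
0.093 0.293 cur in rack [-0.08980706 -0.10792383] target [ 0.54180967 -0.09505687]
0.101 0.289 cur in rack [-0.08937464 -0.1082822 ] target [ 0.53932488 -0.08709506]
0.101 0.293 cur in rack [-0.08980706 -0.10792383] target [ 0.53949907 -0.08739782]
```

```bash
python3 -m inch '[[[0.055,0.346,0,0],[0.055,0.346,0,0],[0.055,0.346,0,0],[0.055,0.346,0,0],[0.055,0.346,0,0],[0.055,0.346,0,0],[0.055,0.346,0,0],[0.055,0.346,0,0],[0.055,0.346,0,0],[0.055,0.346,0,0],[0.055,0.346,0,0],[0.055,0.346,0,0],[0.055,0.346,0,0],[0.055,0.346,0,0],[0.055,0.346,0,0],[0.055,0.346,0,0],[0.055,0.346,0,0],[0.055,0.346,0,0],[0.055,0.346,0,0],[0,0,0,0]]]'
python3 - <<'E'
from h import *
s=manip.sense(); print(s["eef_pos"],s["eef_rot"],s["wrist_force"],s["ft_torque"])
ims=[]
for n in ("wrist","top","scene"):
    c,T,s=snap(n); pickle.dump((c,T,s),open(n+"2.pkl","wb")); ims.append(c["frame"])
a=cv2.resize(ims[1][150:265,285:445],(400,288),interpolation=cv2.INTER_CUBIC)
b=cv2.resize(ims[2][200:325,185:365],(400,278),interpolation=cv2.INTER_CUBIC)
z=np.zeros((600,800,3),np.uint8); z[:288,:400]=a; z[:278,400:]=b; z[290:590,:400]=cv2.resize(ims[0],(400,300))
cv2.imwrite("pics/m2.png",z[...,::-1])
E
```

```text
time: 7.82
eef_pos: [0.5406, -0.1085, 0.1127]
eef_rot: [3.142, -0.005, -3.009]
wrist_force: [-8.2, -2.5, 7.4]
width: 0.0115
grasp_force: 30.0
[ 0.54064319 -0.10853707  0.11274815] [ 3.14154224 -0.00455955 -3.00861057] [-8.24486795 -2.45716108  7.36337598] [-0.13747803  1.13755852  0.05929761]
```

View pics/m2.png

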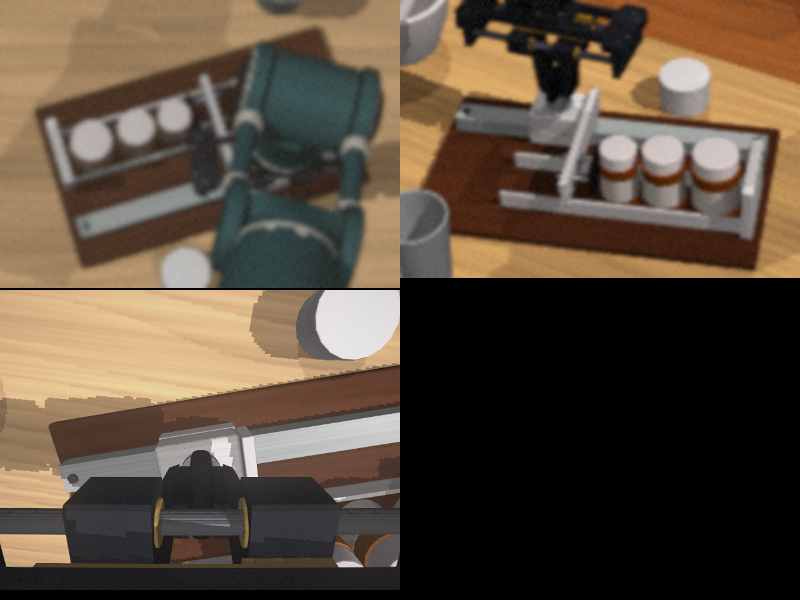

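The stop has slid freely. The small bottle is being pushed along upright, with a little slack left between small and medium. Next I locate the end plate relative to the knob axis in both fixed views.

Run:
```python
from h import *
v,u=np.mgrid[:480,:640]; uv=np.c_[u.ravel(),v.ravel()]
yaw=.292; d=np.array([-np.sin(yaw),np.cos(yaw)]); e=np.array([np.cos(yaw),np.sin(yaw)])
o=np.array([.6151,-.0437])
def feat(c,T,z,tol,ylo,yhi,xlo,xhi,dark=False):
    Pz=bydepth(c,T,uv)[:,2].reshape(480,640); W=onplane(c,T,uv,z)[:,:2]-o
    y=(W@d).reshape(480,640); x=(W@e).reshape(480,640)
    m=(abs(Pz-z)<tol)&(y>ylo)&(y<yhi)&(x>xlo)&(x<xhi)
    g=c["frame"].max(2); m&=(g<70) if dark else (g>110)
    if m.sum()<4: return None
    return m.sum(),(np.percentile(y[m],[3,50,97])*1000).round(1),(np.percentile(x[m],[3,97])*1000).round(0)
for n in ("top","scene","top2","scene2"):
    c,T,s=pickle.load(open(n+".pkl","rb"))
    print(n,"plate",feat(c,T,.098,.006,.14,.21,-.06,.06))
    if n[-1]!="2": print("  knob",feat(c,T,.122,.006,-.16,-.07,-.13,-.04,True))
    print("  jaw",feat(c,T,.084,.006,-.12,.08,-.04,.04))
    for k,(lo,hi) in enumerate(((.02,.075),(.075,.12),(.12,.168))):
        print("  caps",feat(c,T,.106,.008,lo,hi,-.035,.035))
s=pickle.load(open("wrist2.pkl","rb"))[2]
print("tcp rack y",(s["eef_pos"][:2]-o)@d,(s["eef_pos"][:2]-o)@e)
```

```text
top plate (np.int64(107), array([148.3, 177. , 182.7]), array([-37.,  34.]))
  knob (np.int64(40), array([-126.6, -108.6,  -91.6]), array([-93., -81.]))
  jaw (np.int64(85), array([-81.3, -76.4,  41.9]), array([-37.,  37.]))
  caps (np.int64(111), array([20.7, 33.3, 74.2]), array([-17.,  14.]))
  caps (np.int64(138), array([ 76.2,  90.3, 118. ]), array([-21.,  16.]))
  caps (np.int64(168), array([121.6, 140.8, 160.2]), array([-23.,  17.]))
scene plate (np.int64(185), array([144.5, 177. , 184.4]), array([-39.,  34.]))
  knob (np.int64(71), array([-126.6, -107.3,  -88.5]), array([-93., -74.]))
  jaw (np.int64(113), array([-78.9, -73.2,  38.7]), array([-37.,  36.]))
  caps (np.int64(154), array([20.7, 33.1, 73.8]), array([-19.,  19.]))
  caps (np.int64(210), array([ 76.2,  91.4, 108.3]), array([-24.,  20.]))
  caps (np.int64(289), array([122.4, 143. , 161.4]), array([-29.,  21.]))
top2 plate (np.int64(102), array([150.2, 176.6, 182.8]), array([-38.,  35.]))
  jaw (np.int64(65), array([-11.6,  -7.9,  56.5]), array([-31.,  35.]))
  caps (np.int64(146), array([27.5, 44.1, 74. ]), array([-17.,  14.]))
  caps (np.int64(137), array([ 76.4,  90.5, 116.2]), array([-19.,  17.]))
  caps (np.int64(169), array([121.6, 139.6, 159.4]), array([-23.,  18.]))
scene2 plate (np.int64(195), array([144.1, 176.5, 184.3]), array([-39.,  36.]))
  jaw (np.int64(118), array([-10.8,  -5.8,  55.7]), array([-36.,  37.]))
  caps (np.int64(202), array([28. , 45.9, 73.7]), array([-18.,  19.]))
  caps (np.int64(219), array([ 76.1,  91.2, 109.3]), array([-24.,  20.]))
  caps (np.int64(291), array([122.4, 142.1, 161.4]), array([-29.,  21.]))
tcp rack y -0.04065877326872511 -0.08996958635326131
```

```bash
cat > f.py <<'E'
from h import *
d=np.array([-np.sin(.292),np.cos(.292)]); o=np.array([.6151,-.0437])-.001*-d*-1
F=[]
for i in range(3):
    s=manip.sense(); F.append([np.array(s["wrist_force"])[:2]@d]); read_camera("top") if i<2 else 0
print("stop est",((np.array(s["eef_pos"][:2])-np.array([.6151,-.0437]))@d-.001+.121).round(4),"Fy",np.round(F,2).ravel(),s["time"],np.round(s["wrist_force"],1))
E
python3 -m inch '[[[0.18,0.2,0,0],[0.03,0.2,0,0],[0.03,0.2,0,0],[0.03,0.2,0,0],[0.03,0.2,0,0],[0,0,0,0],[0,0,0,0]]]' >/dev/null; python3 f.py
python3 -m inch '[[[0.015,0.1,0,0],[0.015,0.1,0,0],[0,0,0,0],[0,0,0,0]]]' >/dev/null; python3 f.py
```

```text
stop est 0.0894 Fy [-0.29 -0.1  -0.51] 8.65 [-5.7 -2.2  5.9]
stop est 0.0912 Fy [-0.36 -0.5  -0.98] 9.0833 [-5.3 -2.6  6. ]
```

```bash
python3 -m inch '[[[0.015,0.1,0,0],[0.015,0.1,0,0],[0,0,0,0],[0,0,0,0]]]' >/dev/null; python3 f.py
python3 -m inch '[[[0.015,0.1,0,0],[0.015,0.1,0,0],[0,0,0,0],[0,0,0,0]]]' >/dev/null; python3 f.py
python3 -m inch '[[[0.015,0.1,0,0],[0.015,0.1,0,0],[0,0,0,0],[0,0,0,0]]]' >/dev/null; python3 f.py
```

```text
stop est 0.0932 Fy [-0.57 -1.42 -0.87] 9.5167 [-6.3 -2.8  6.1]
stop est 0.0952 Fy [-1.04 -1.92 -0.85] 9.95 [-6.1 -2.7  6.7]
stop est 0.0972 Fy [-1.29 -1.   -0.88] 10.3833 [-5.1 -2.5  6. ]
```

```bash
python3 -m inch '[[[0.015,0.1,0,0],[0.015,0.1,0,0],[0,0,0,0],[0,0,0,0]]]' >/dev/null; python3 f.py
python3 - <<'E'
from h import *
ims=[]
for n in ("wrist","top","scene"):
    c,T,s=snap(n); pickle.dump((c,T,s),open(n+"3.pkl","wb")); ims.append(c["frame"])
a=cv2.resize(ims[1][165:245,295:395],(400,320),interpolation=cv2.INTER_CUBIC)
b=cv2.resize(ims[2][225:325,225:365],(800,571),interpolation=cv2.INTER_CUBIC)
cv2.imwrite("pics/m3.png",b[...,::-1]); cv2.imwrite("pics/m3t.png",cv2.resize(a,(800,600))[...,::-1])
E
```

```text
stop est 0.0991 Fy [-0.89 -1.98 -2.07] 10.8167 [-6.7 -4.2  6.1]
```

View pics/m3.png

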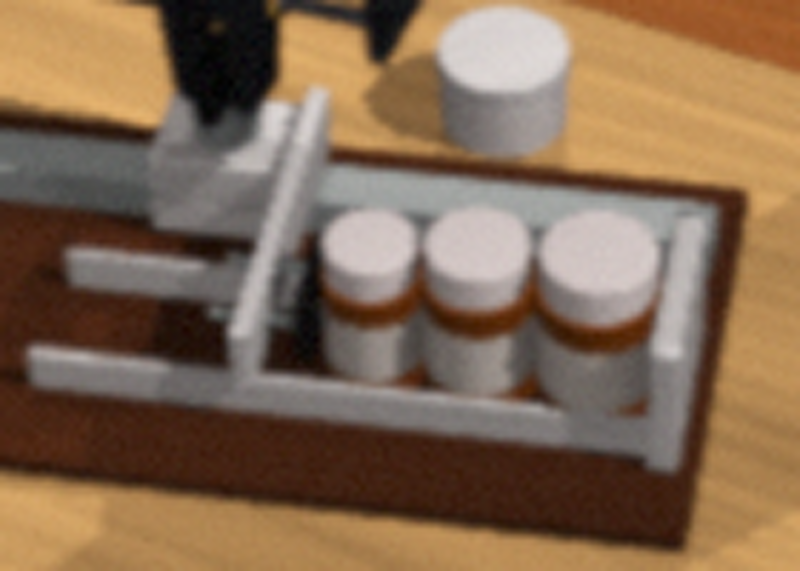

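The scene crop shows the row closed up or nearly so, with the bottles upright and the jaw at (275,230). Next I measure cap and jaw positions.

```bash
cat > caps.py <<'E'
from h import *
import sys
v,u=np.mgrid[:480,:640]; uv=np.c_[u.ravel(),v.ravel()]
yaw=.292; d=np.array([-np.sin(yaw),np.cos(yaw)]); e=np.array([np.cos(yaw),np.sin(yaw)]); o=np.array([.6151,-.0437])
for n in sys.argv[1:]:
    c,T,s=pickle.load(open(n+".pkl","rb")); P=bydepth(c,T,uv); Pz=P[:,2].reshape(480,640)
    g=c["frame"].astype(int)
    def m_(z,tol,ylo,yhi,xlo,xhi):
        W=onplane(c,T,uv,z)[:,:2]-o; y=(W@d).reshape(480,640);x=(W@e).reshape(480,640)
        return (abs(Pz-z)<tol)&(y>ylo)&(y<yhi)&(x>xlo)&(x<xhi)&(g.max(2)>110),x,y
    m,x,y=m_(.098,.005,.166,.19,-.03,.03); print(n,"plate",m.sum(),(y[m].mean()*1e3).round(1))
    m,x,y=m_(.084,.005,-.03,.03,-.035,.035); print("  jaw",m.sum(),(np.percentile(y[m],[5,50,95])*1e3).round(1))
    for nm,z,lo,hi in (("S",.104,.035,.0755),("M",.108,.0755,.119),("L",.110,.121,.168)):
        m,x,y=m_(z,.005,lo,hi,-.03,.03)
        cn=max(cv2.findContours(m.astype(np.uint8),0,1)[0],key=cv2.contourArea).reshape(-1,2)
        W=onplane(c,T,cn,z)[:,:2]-o; Q=(np.c_[W@e,W@d]*1000).astype(np.float32)
        print("  ",nm,np.round(cv2.minEnclosingCircle(Q),1) if 0 else (np.round(cv2.minEnclosingCircle(Q)[0],1),round(cv2.minEnclosingCircle(Q)[1],1)))
E
python3 caps.py top2 scene2 top3 scene3
```

```text
top2 plate 59 177.5
  jaw 53 [-11.5  -8.5  -4.3]
   S (array([-1.3, 42.8]), 18.3)
   M (array([-0.9, 88.3]), 20.7)
   L (array([ -2.6, 140.7]), 23.3)
scene2 plate 104 178.6
  jaw 92 [-10.8  -6.6  -2.4]
   S (array([-1.2, 43.2]), 20.4)
   M (array([-2.2, 89.4]), 23.3)
   L (array([ -2.5, 141.1]), 26.0)
top3 plate 69 176.9
  jaw 56 [ 8.  11.6 15.7]
   S (array([-1.7, 56.1]), 19.2)
   M (array([-2. , 99.6]), 21.3)
   L (array([ -3. , 146.3]), 23.5)
scene3 plate 118 177.8
  jaw 91 [ 8.9 13.4 17.2]
   S (array([ 0.6, 57.3]), 21.9)
   M (array([-2.5, 99.5]), 23.1)
   L (array([ -2.4, 147.6]), 26.4)
```

View pics/m3t.png

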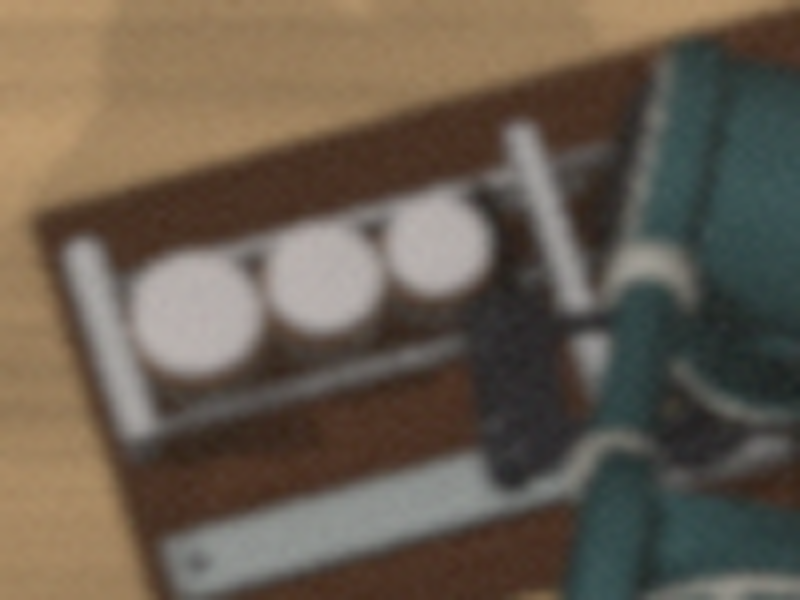

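All three estimates (TCP, jaw-to-plate distance and force) put the stop at about 0.098 to 0.099 with the row closed. I push 2.5 mm more, then check again.

```bash
python3 -m inch '[[[0.02,0.1,0,0],[0.02,0.1,0,0],[0.01,0.05,0,0],[0,0,0,0],[0,0,0,0],[0,0,0,0]]]' >/dev/null; python3 f.py; python3 f.py
python3 - <<'E'
from h import *
for n in ("top","scene"):
    pickle.dump(snap(n),open(n+"4.pkl","wb"))
E
python3 caps.py top4 scene4; python3 -c "
from plant import manip; s=manip.sense(); print(s['joint_pos'],s['eef_pos'],s['eef_rot'])"
```

```text
stop est 0.1013 Fy [-2.72 -2.81 -2.96] 11.5667 [-5.  -4.6  6.5]
stop est 0.1013 Fy [-2.96 -2.17 -3.14] 11.6667 [-4.8 -4.7  6.3]
top4 plate 70 176.3
  jaw 48 [10.2 14.2 17.7]
   S (array([-1.7, 56.9]), 19.3)
   M (array([-2.2, 98.9]), 20.9)
   L (array([ -3.1, 146.5]), 23.4)
scene4 plate 118 177.5
  jaw 92 [11.2 15.6 20. ]
   S (array([-0.6, 57.1]), 20.8)
   M (array([ -1.4, 100.2]), 24.1)
   L (array([ -2.7, 147.5]), 26.0)
[-0.20741972  0.15022168  2.02667716 -0.0022374   0.9660211  -1.90968648] [ 0.53416124 -0.08757175  0.11276369] [-3.14030001e+00 -1.86421589e-03 -3.00885006e+00]
```

The jaw-to-plate distance is 162 mm, which is the half-way value. The force is consistent and the caps have stopped moving. Now I tighten.

```bash
python3 -m inch '[[[0,0,0,0.1],[0,0,0,0.1],[0,0,0,0.1],[0,0,0,0.1],[0,0,0,0.1],[0,0,0,0.1],[0,0,0,0.1],[0,0,0,0.1],[0,0,0,0.1],[0,0,0,0.1],[0,0,0,0.1],[0,0,0,0.1],[0,0,0,0.03],[0,0,0,0],[0,0,0,0],[0,0,0,0]]]'; python3 f.py
python3 - <<'E'
from h import *
for n in ("top","scene"):
    pickle.dump(snap(n),open(n+"5.pkl","wb"))
E
python3 caps.py top5 scene5
```

```text
time: 13.1
eef_pos: [0.5353, -0.0863, 0.1128]
eef_rot: [3.141, -0.0, 2.044]
wrist_force: [-1.9, 1.4, 5.1]
width: 0.0116
grasp_force: 30.0
stop est 0.1021 Fy [1.86 3.56 2.89] 13.2 [-1.8  2.5  5.4]
top5 plate 78 176.9
  jaw 31 [ 9.8 13.5 16.8]
   S (array([-1.8, 56.3]), 19.4)
   M (array([-2.7, 99.1]), 21.3)
   L (array([ -2.9, 146.8]), 23.8)
scene5 plate 120 177.6
  jaw 91 [10.4 14.8 19.2]
   S (array([-1.2, 58.1]), 20.9)
   M (array([ -1.4, 100.2]), 24.1)
   L (array([ -3. , 149.1]), 26.6)
```

```bash
python3 -m inch '[[[0,0,0,0],[0,0,0,0],[0,0,0,0],[0,0,0,0],[0,0,-0.7,0],[0,0,-1.2,0],[0,0,-1.5,0],[0,0,-1.5,0],[0,0,-1.5,0],[0,0,-1.5,0],[0,0,-1.5,0],[0,0,-1.5,0],[0,0,-1.5,0],[0,0,-1.5,0],[0,0,0,0],[0,0,0,0]]]' 0.5
python3 - <<'E'
from h import *
c,T,s=snap("wrist"); cv2.imwrite("pics/w6.png",c["frame"][...,::-1])
v,u=np.mgrid[:480,:640]; uv=np.c_[u.ravel(),v.ravel()]; P=bydepth(c,T,uv).reshape(480,640,3)
m=(abs(P[...,2]-.122)<.007)&(np.hypot(P[...,0]-.535,P[...,1]+.086)<.04)&(c["frame"].max(2)<90)
W=onplane(c,T,np.argwhere(m)[:,::-1],.122)[:,:2]
r=cv2.minAreaRect((W*1000).astype(np.float32)); b=cv2.boxPoints(r); E=sorted([b[1]-b[0],b[2]-b[1]],key=np.linalg.norm)[1]
a=np.arctan2(E[1],E[0])%np.pi; print(m.sum(),r,"bar yaw",a,"joint",.292-(a-np.pi))
for n in ("top","scene"):
    pickle.dump(snap(n),open(n+"6.pkl","wb"))
E
python3 caps.py top6 scene6
```

```text
time: 14.63
eef_pos: [0.5358, -0.087, 0.2534]
eef_rot: [3.139, 0.002, 2.044]
wrist_force: [0.4, -0.4, -0.3]
width: 0.0436
grasp_force: 0.0
1149 ((535.3005981445312, -85.71998596191406), (11.514277458190918, 45.369140625), 26.969270706176758) bar yaw 2.0414982 joint 1.3920946
top6 plate 65 176.9
  jaw 47 [ 9.8 13.5 16.9]
   S (array([-1.7, 56.1]), 19.2)
   M (array([-2.2, 98.9]), 20.9)
   L (array([ -3. , 146.3]), 23.5)
scene6 plate 111 177.8
  jaw 86 [10.4 14.8 19. ]
   S (array([-2. , 59.6]), 21.3)
   M (array([ -1.4, 100.2]), 24.1)
   L (array([ -2.9, 148. ]), 26.1)
```

View pics/w6.png

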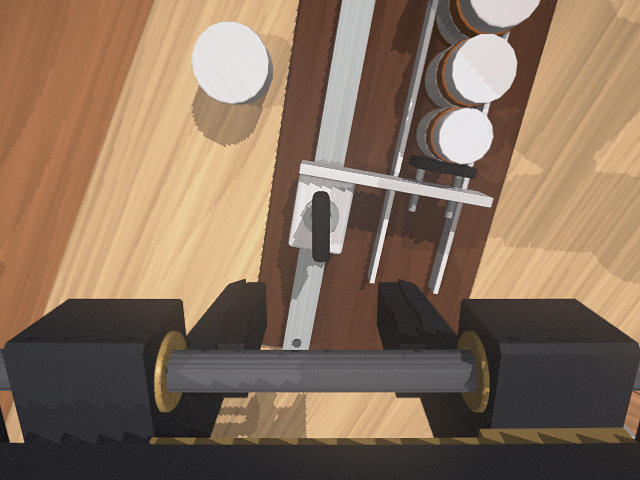

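The knob bar at (321,226) reads 1.39 rad, which is tight. The pad at (443,166) is against the small bottle and pressed in about 7 mm, the row is closed, and the gripper is clear. I'm handing the job in.

```bash
python3 -c "
from plant import job; print(job.close_job())"
```

```text
the job is handed in; nothing more can be done
None
```

I handed the job in: by my measurements the three bottles are closed up against the end plate, the pad is about 7 mm in and the knob is tight at about 1.39 rad. The gripper is clear of everything, and no verdict was returned.

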